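Raise the hood sash until it stays, fetch the specimen jar and stand it on the balance

TASK

Raise the clear sash of the bench hood by its bar to a height where it stays by itself, neither sinking nor creeping up against its top stop, and leave it standing free there. Then reach in under it, bring out the short round specimen jar towards you and stand it upright on the middle of the balance pan, setting it down rather than dropping it. Do not knock over the other two containers in the hood; at the end the sash must still be standing open by itself.

Things in the scene. Friction and masses are not known exactly. Their poses are not given: they have to be found in the camera images.
- hood: clear bench hood 500 mm wide, 240 mm deep, clear roof 300 mm up, back (+x) open, no floor: its contents stand on the bench. Guide posts 600 mm tall at y = +-250 mm carry the sash. Origin on the bench, in the sash plane, midway between the posts; x points into the hood (away from the robot), y left, z up. Fixed.
- sash_edge (a point): middle of the sash's lower edge, 60 mm above the bench when down; moves with the sash. The sash is a clear pane 465 mm wide, 250 mm tall, 6 mm thick (its aluminium lower rail 12 mm thick, 20 mm tall) that slides straight up in the hood's x = 0 plane.
- sash (a joint): height of the sash above its lowest position, m: 0 down, 0.29 top stop. Weighs 0.69 to 0.91 kg ; lifting takes up to 10 N. A tipping counterweight arm carries more of it the higher it stands: let go low it falls, too high it runs up to the stop; between, over 27 to 36 mm of travel, friction (0.45 N) holds it. The middle of that stretch lies anywhere from 0.165 to 0.24: find by feel or trying.
- bar_mid (a point): middle of the sash's round steel pull bar: 12 mm thick, 200 mm long along the hood's y, axis 45 mm in front of the sash plane and 15 mm above the sash's lower edge (75 mm above the bench when down), joined by a stub at each end; 33 mm free behind it. A tool pointing forward and down at about 45 degrees can pinch it or lift it from below clear of the pane.
- jar_mid (a point): centre, half-way up, of the short round white specimen jar: 44 mm in diameter (screw lid 45 mm), 56 mm tall, about 70 g, loose, upright on the bench in the hood 40 to 52 mm behind the sash plane, in one of three places about 105 mm apart; the shortest of the three containers. z is its own axis.
- jar: the same jar; origin at the centre of its underside
- tall_bottle: round white bottle, 34 mm in diameter, 105 mm tall, loose, in another of the three places; origin under its centre
- canister: square white canister, 36 mm by 36 mm, 94 mm tall with its cap, loose, in another of the three places; origin under its centre
- pan (a point): centre of the top face of the balance's round steel pan: 110 mm in diameter, 50 mm above the bench. The balance is a white box 130 mm by 130 mm, 34 mm tall, the pan over its middle, in front of the hood to the left or right.
- balance: the balance, fixed; origin on the bench under the pan's centre
- wire_rack: empty blue wire rack, 126 mm by 126 mm, 50 mm tall, fixed, on the other side in front of the hood; origin under its centre
There are look-alikes about, which are no part of the job. What is shaped like the balance but pink or turquoise is not meant.

How it is judged:
On the way, in this order (a step that is already met when the one before it is completed fails the run):
1. the sash stands raised by itself, still, clear of both stops and touched by nothing (value of joint sash between 0.12 and 0.28 m and velocity of joint sash between -0.005 and 0.005 m/s and contact force between sash and anything else below 0.1 N), for 0.5 s.
2. the jar is out in front of the sash, held by the fingers, the sash still up (x of jar_mid in the frame of hood below -0.04 m and contact force between jar and the fingers above 0.3 N and value of joint sash above 0.12 m), for 0.1 s.
At the end, for the whole second after the job is handed in: The jar stands upright (within 0.1 rad) and still on the balance pan, its centre within 25 mm of the pan's centre; the sash stands still by itself, touched by nothing, its joint between 0.12 and 0.28 (all of step 1 and horizontal distance between jar_mid and pan below 0.025 m and z of jar in the frame of pan between -0.004 and 0.004 m and angle between jar's own z axis and vertical below 0.1 rad and linear speed of jar below 0.02 m/s).
It fails at once if the tall bottle or the canister is knocked over (angle between any of tall_bottle, canister's own z axis and vertical above 0.6 rad).
It fails at once if the jar is dropped (falls free by more than about 15 mm) (contact force between jar and anything else below 0.01 N and linear speed of jar above 0.55 m/s).
It also fails if it takes over 72 s, if anything falls off the work surface, if the arm or the gripper's body presses on something with over 40 N, if the wrist force passes 120 N, or if a joint passes its speed limit or range.

ROBOT

A 6-joint arm with a two-finger parallel gripper is mounted at the origin on the work surface. World frame = base frame: x ahead of the robot, y to its left, z up, the work surface at z = 0. Lengths are in m, angles in rad, forces in N, time in s.
With the tool pointing down it reaches from about 0.275 to 0.875 m from the base axis. Payload 12.5 kg.
Tool frame: the origin (TCP) lies midway between the tips of the shut fingers; the grasp point (between the pads) lies manip.tcp_to_grasp behind it (manip.tcp_to_grasp is the distance from the TCP to the grasp point, in m); z points along the fingers, y is the line along which they close (so a half turn about z gives the same grasp; the last joint's range is limited). The gripper opens to 85 mm and grips with 20 to 120 N. Pads are 22 mm wide; open, the fingers measure 114 mm over their backs; the gripper's body (76 mm by 85 mm) begins 54 mm behind the grasp point. The pads swing forward as they close: fully open they stand 13 mm farther back than shut.
Start: joints at [1.075, 0.351, 1.652, -0, 1.139, -0.085], TCP at [0.22, 0.504, 0.231] pointing down, gripper open.
Joint ranges: [-2.75, 2.75], [-0.79, 2.1], [0.01, 2.65], [-1.57, 4.71], [0.07, 3.14], [-2.87, 2.87]. Speed limits (rad/s): [2.22, 2.22, 2.79, 3.14, 3.14, 3.14].

INTERFACE

Orientations are given as a 3x3 rotation matrix whose columns are the frame's x, y, z axes.
In Python, from bench import manip gives the robot as it stands. Calls block until the motion is done:
- manip.move_ptp(position, orientation): joint-space move of the TCP to a pose.
- manip.move_l(position, attitude=None, max_speed=0.15): straight line of the TCP; attitude=None keeps the orientation; max_speed is the mean speed in m/s.
- manip.move_j(angles): joint-space move.
- manip.set_gripper(opening, effort=None): opening from 0.0 (shut) to 1.0 (fully open); effort is the grip in N (None keeps the last); returns when the fingers have stopped.
- manip.dwell(seconds).
- manip.inverse_kinematics(position, orientation): joint angles nearest the present ones, or None.
- manip.grab_frame(name): name is "scene" or "top"; returns (picture, depth): 384x512x3 uint8, red, green, blue; 384x512 float32, m along the optical axis (not along the pixel's ray), 0 where there is no reading.
- manip.get_calibration(name): a dict with "camera_matrix" (3x3 intrinsics, pixels), "R" (3x3) and "t" (3): a world point X has camera coordinates R X + t. Camera axes: x right, y down, z forward; pixel columns grow to the right and rows downward; lengths in m; the calibration is good to about 2 mm. A picture is of the moment at which its call begins. get_calibration takes no time and is no camera call.
A pose or a line that the arm cannot do raises manip.Unreachable and nothing moves.
- manip.sign_off(): hands the job in; it is judged then, once.
Trained networks look in the newest picture that a camera, given by its name, has taken for a name from the list of things; names that differ only in an ending like _2 or _b are one class to them, and where a whole thing is asked for, a point or a joint stands for the part that bears it (a point fixed in the world has none). Each returns a list of dicts, best first, with "confidence" (0 to 1); they miss things now and then, are a little off and sometimes report something else, mostly with a low value. They report only what shows in the picture. A call takes as long as a camera call. They do not tell look-alikes from the thing itself.
- manip.look_for(camera, name): "at" ([x, y, z] in m, in world coordinates, good to about 4 mm: the middle of the surface that is visible of it).
Readings, each from a call of its own:
- manip.current_time(): time.
- manip.current_qpos(): joint angles.
- manip.current_joint_vel(): joint speeds.
- manip.current_joint_torque(): joint torques, N m.
- manip.current_ee_pos(): TCP position.
- manip.current_tcp_rot(): TCP orientation.
- manip.current_force(): force on the tool from outside, world axes, zero at the start.
- manip.current_ft_torque(): the same for the moment, N m.
- manip.current_grip_width(): opening from 0.0 (shut) to 1.0 (fully open).
- manip.current_grip_force(): force on a finger pad.
Only numpy, scipy, OpenCV 4.12 (cv2) and the standard library are available. Lean on these libraries where they do the work, as an engineer would, in place of code of your own. Each camera call takes 0.05 s, during which the arm holds its last target. There are 200 camera calls.

## Working session

There is one attempt and no reset: what is moved stays moved. The work goes in short steps, each a Python script; the robot and the scene stay as the last script left them, time stands still between calls to the robot, and variables do not carry over. Pictures are saved under pics/ and viewed, at most 10 in all, crops included, and the job is handed in when it is done.

```bash
ls; mkdir -p pics; python3 - <<'E'
from bench import manip
import cv2,numpy as np
for c in ("scene","top"):
    p,d=manip.grab_frame(c); cv2.imwrite(f"pics/{c}0.png",p[:,:,::-1]); np.save(f"pics/{c}0.npy",d)
    k=manip.get_calibration(c); print(c,np.round(k["R"],3).tolist(),np.round(k["t"],3),k["camera_matrix"][0])
    for n in ("hood","bar_mid","sash_edge","jar","tall_bottle","canister","balance","wire_rack"):
        print(n,[(np.round(r["at"],3).tolist(),round(r["confidence"],2)) for r in manip.look_for(c,n)])
print(manip.tcp_to_grasp,manip.current_time(),manip.current_tcp_rot())
E
```

```text
pics
scene [[-0.986, 0.166, -0.005], [0.159, 0.936, -0.315], [-0.048, -0.311, -0.949]] [0.491 0.03  1.219] [425.32562356   0.         254.73653572]
hood [([0.722, 0.077, 0.305], 0.64)]
bar_mid [([0.615, 0.049, 0.203], 0.63), ([0.456, -0.356, 0.048], 0.54)]
sash_edge [([0.615, 0.047, 0.203], 0.73)]
jar [([0.456, -0.361, 0.056], 0.74), ([0.649, 0.135, 0.057], 0.54)]
tall_bottle [([0.67, -0.057, 0.061], 0.6)]
canister []
balance [([0.414, -0.154, 0.052], 0.84), ([0.452, -0.55, 0.044], 0.67), ([0.257, -0.391, 0.045], 0.61), ([0.455, -0.36, 0.054], 0.56)]
wire_rack [([0.46, 0.381, 0.031], 0.91), ([0.65, 0.138, 0.061], 0.71)]
top [[0.015, -1.0, 0.021], [-0.992, -0.017, -0.122], [0.122, -0.019, -0.992]] [-0.111  0.477  1.106] [356.49287736   0.         258.07637038]
hood [([0.656, 0.063, 0.307], 0.75)]
bar_mid [([0.616, 0.032, 0.207], 0.97)]
sash_edge [([0.655, 0.063, 0.303], 0.43)]
jar []
tall_bottle [([0.617, 0.029, 0.211], 0.47)]
canister []
balance [([0.455, -0.368, 0.049], 0.92), ([0.41, -0.167, 0.048], 0.73), ([0.449, -0.557, 0.052], 0.71), ([0.253, -0.399, 0.048], 0.68)]
wire_rack [([0.471, 0.388, 0.022], 0.67)]
0.0187 0.9 [[-9.16788470e-01  3.99373135e-01 -3.78888948e-06]
 [ 3.99373135e-01  9.16788470e-01  1.23421354e-05]
 [ 8.40272749e-06  9.80194676e-06 -1.00000000e+00]]
```

View pics/scene0.png

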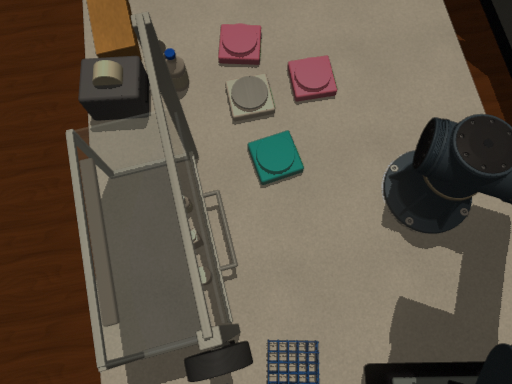

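View pics/top0.png

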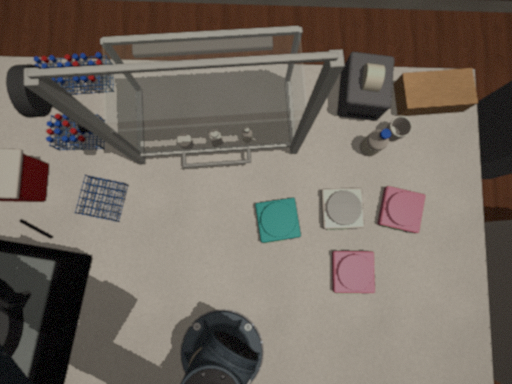

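The top view shows the bar at about (182–250, 163), three containers at (184,140), (215,138) and (248,133), and the white balance at (343,208). I'll enlarge the hood area.

```bash
cat > h.py <<'E'
import numpy as np
from bench import manip
def ray(c,u,v,z):
    k=manip.get_calibration(c);R,t,K=k["R"],np.ravel(k["t"]),k["camera_matrix"]
    o=-R.T@t; d=R.T@np.linalg.solve(K,[u,v,1]); return o+d*(z-o[2])/d[2]
def deproj(c,u,v,d):
    k=manip.get_calibration(c);R,t,K=k["R"],np.ravel(k["t"]),k["camera_matrix"]
    return R.T@(np.linalg.solve(K,[u,v,1])*d-t)
E
python3 - <<'E'
import cv2,numpy as np
from h import *
a=cv2.imread("pics/top0.png")[110:180,130:280]; b=cv2.imread("pics/scene0.png")[180:310,150:250]
cv2.imwrite("pics/c.png",np.hstack([cv2.resize(a,None,fx=3.3,fy=3.3,interpolation=2)[:231,:495], np.zeros((231,5,3),np.uint8)]))
A=cv2.resize(a,(750,350),interpolation=2); cv2.imwrite("pics/ca.png",A)
cv2.imwrite("pics/cb.png",cv2.resize(b,(460,598),interpolation=2))
d=np.load("pics/top0.npy")
for v in (163,164,165,166):
    print(v,[np.round(deproj("top",u,v,d[v,u]),3).tolist() for u in (190,215,240)])
# point map height for each container region
for u,v in ((184,140),(215,138),(248,133)): print(u,v,np.round(deproj("top",u,v,d[v,u]),3))
E
```

```text
163 [[0.577, 0.108, 0.08], [0.578, 0.031, 0.082], [0.581, -0.045, 0.075]]
164 [[0.573, 0.107, 0.084], [0.575, 0.031, 0.08], [0.595, -0.043, -0.0]]
165 [[0.57, 0.107, 0.082], [0.59, 0.04, -0.004], [0.59, -0.043, 0.006]]
166 [[0.568, 0.108, 0.078], [0.585, 0.039, 0.004], [0.588, -0.043, 0.0]]
184 140 [0.616 0.106 0.197]
215 138 [0.623 0.021 0.196]
248 133 [ 0.631 -0.07   0.223]
```

View pics/ca.png

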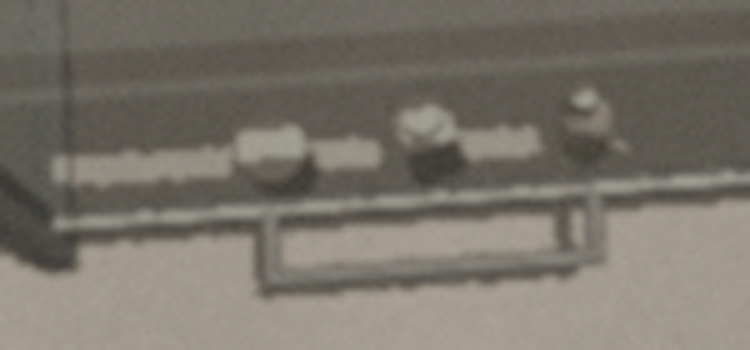

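View pics/cb.png

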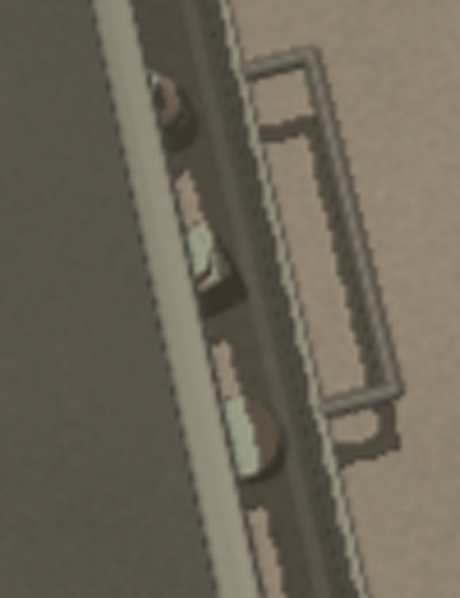

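```bash
python3 - <<'E'
from h import *
def P(x,y,z): return np.round(ray("top",130+x/5-.4,110+y/5-.4,z),4)
def S(x,y,z): return np.round(ray("scene",150+x/4.6-.4,180+y/4.6-.4,z),4)
l,r=P(268,277,.078),P(595,256,.078); print("top bar",l,r,(l+r)/2,np.degrees(np.arctan2(l[0]-r[0],l[1]-r[1])))
l2,r2=S(395,392,.078),S(315,52,.078); print("scene bar",l2,r2,(l2+r2)/2,np.degrees(np.arctan2(l2[0]-r2[0],l2[1]-r2[1])))
print("jar top",P(270,140,.056),"can",P(426,125,.094),"bottle",P(585,100,.105))
print("jar scene right edge",S(278,450,.04),S(240,440,.056))
for u,v in ((343,208),): print("pan",ray("top",u,v,.05))
print("pan s",ray("scene",250,92.5,.05))
E
```

```text
top bar [0.5707 0.129  0.078 ] [ 0.5879 -0.0717  0.078 ] [0.5793  0.02865 0.078  ] -4.898282745339476
scene bar [0.5683 0.1255 0.078 ] [ 0.5846 -0.0759  0.078 ] [0.57645 0.0248  0.078  ] -4.627060830209987
jar top [0.6638 0.1356 0.056 ] can [0.6641 0.0333 0.094 ] bottle [ 0.6785 -0.0641  0.105 ]
jar scene right edge [0.6395 0.1416 0.04  ] [0.6583 0.1344 0.056 ]
pan [ 0.44901965 -0.37015284  0.05      ]
pan s [ 0.44961441 -0.3720379   0.05      ]
```

```bash
cat >> h.py <<'E'
yaw=np.radians(4.75); HX=np.array([np.cos(yaw),np.sin(yaw),0]); HY=np.array([-np.sin(yaw),np.cos(yaw),0]); Z=np.array([0,0,1.])
BAR=np.array([.578,.027,.075]); HOOD=BAR*[1,1,0]+.045*HX
G=manip.tcp_to_grasp
def rot(z,y): return np.column_stack([np.cross(y,z),y,z])
ZT=(HX-Z)/2**.5
RB=[rot(ZT,s*(HX+Z)/2**.5) for s in (1,-1)]
E
python3 - <<'E'
from h import *
pre=BAR+(G-.12)*ZT
R=None
for s,Rb in enumerate(RB):
    q=[manip.inverse_kinematics(p+(G)*ZT,Rb) for p in (BAR-.12*ZT,BAR,BAR+.25*Z)]
    print(s,[None if a is None else np.round(a,2).tolist() for a in q])
for s in (1,-1):
  for p,y in ((HOOD+.048*HX+.101*HY+.035*Z,yaw),(np.array([.452,-.368,.085]),-.68)):
    z=(np.array([np.cos(y),np.sin(y),0])-Z)/2**.5
    q=manip.inverse_kinematics(p+G*z,rot(z,s*np.array([-np.sin(y),np.cos(y),0]))); print("jar/pan",s,None if q is None else np.round(q,2))
E
```

```text
0 [[-0.13, 0.26, 2.34, 2.56, 0.27, -2.73], None, [-0.08, 0.08, 1.99, 0.39, 0.31, -0.49]]
1 [[-0.13, 0.26, 2.34, 2.56, 0.27, 0.41], [-0.08, 0.58, 2.16, 2.83, 0.39, 0.18], [-0.08, 0.08, 1.99, 0.39, 0.31, 2.65]]
jar/pan 1 [0.15 0.75 1.9  3.3  0.3  1.46]
jar/pan 1 [-0.8   0.56  2.15  2.9   0.35  1.72]
jar/pan -1 [ 0.15  0.75  1.9   3.3   0.3  -1.68]
jar/pan -1 [-0.8   0.56  2.15  2.9   0.35 -1.42]
```

```bash
python3 - <<'E'
from h import *
for beta in (.2,.35,.5,-.35,-.5):
  for s in (1,-1):
    for pit in (40,45,52):
      a=np.radians(pit); f=np.cos(a)*HX-np.sin(a)*Z; z=np.cos(beta)*f+np.sin(beta)*HY; y=s*(np.sin(a)*HX+np.cos(a)*Z)
      q=[manip.inverse_kinematics(BAR+h*Z+(G-b)*z,rot(z,y)) for h,b in ((0,.1),(0,0),(.07,0),(.14,0),(.2,0),(.24,0))]
      if all(x is not None for x in q): print(beta,s,pit,[np.round(x[3:],2).tolist() for x in q])
E
```

```text
0.2 1 40 [[2.12, 0.6, -2.51], [2.35, 0.61, -2.65], [2.13, 0.5, -2.39], [1.77, 0.43, -1.99], [1.4, 0.43, -1.59], [1.18, 0.46, -1.35]]
0.2 1 45 [[1.9, 0.49, -2.24], [2.2, 0.5, -2.48], [1.88, 0.41, -2.12], [1.45, 0.4, -1.65], [1.1, 0.44, -1.28], [0.93, 0.5, -1.08]]
0.2 1 52 [[1.44, 0.41, -1.74], [1.85, 0.37, -2.09], [1.41, 0.36, -1.62], [1.01, 0.43, -1.19], [0.78, 0.53, -0.93], [0.67, 0.6, -0.8]]
0.2 -1 40 [[2.12, 0.6, 0.63], [2.35, 0.61, 0.49], [2.13, 0.5, 0.75], [1.77, 0.43, 1.15], [1.4, 0.43, 1.55], [1.18, 0.46, 1.79]]
0.2 -1 45 [[1.9, 0.49, 0.9], [2.2, 0.5, 0.66], [1.88, 0.41, 1.02], [1.45, 0.4, 1.49], [1.1, 0.44, 1.87], [0.93, 0.5, 2.06]]
0.2 -1 52 [[1.44, 0.41, 1.4], [1.85, 0.37, 1.05], [1.41, 0.36, 1.52], [1.01, 0.43, 1.95], [0.78, 0.53, 2.21], [0.67, 0.6, 2.34]]
0.35 1 40 [[1.8, 0.75, -2.33], [2.04, 0.71, -2.45], [1.85, 0.65, -2.2], [1.6, 0.62, -1.89], [1.38, 0.63, -1.62], [1.24, 0.66, -1.45]]
0.35 1 45 [[1.63, 0.67, -2.1], [1.9, 0.62, -2.27], [1.66, 0.59, -1.98], [1.39, 0.6, -1.66], [1.18, 0.64, -1.4], [1.06, 0.69, -1.25]]
0.35 1 52 [[1.34, 0.62, -1.73], [1.62, 0.54, -1.94], [1
[... 2187 characters left out ...]
[-1.37, 0.6, 1.42]]
-0.5 1 45 [[4.51, 0.69, 2.06], [4.26, 0.66, 2.22], [4.47, 0.6, 1.96], [-1.55, 0.58, 1.65], [-1.32, 0.6, 1.37], [-1.19, 0.63, 1.21]]
-0.5 1 52 [[-1.5, 0.64, 1.72], [4.51, 0.58, 1.91], [-1.53, 0.57, 1.62], [-1.27, 0.6, 1.32], [-1.08, 0.65, 1.08], [-0.98, 0.7, 0.95]]
-0.5 -1 40 [[4.35, 0.76, -0.86], [4.12, 0.73, -0.74], [4.3, 0.66, -0.97], [4.53, 0.6, -1.26], [-1.52, 0.59, -1.53], [-1.37, 0.6, -1.72]]
-0.5 -1 45 [[4.51, 0.69, -1.08], [4.26, 0.66, -0.92], [4.47, 0.6, -1.18], [-1.55, 0.58, -1.49], [-1.32, 0.6, -1.77], [-1.19, 0.63, -1.93]]
-0.5 -1 52 [[-1.5, 0.64, -1.43], [4.51, 0.58, -1.23], [-1.53, 0.57, -1.52], [-1.27, 0.6, -1.82], [-1.08, 0.65, -2.06], [-0.98, 0.7, -2.19]]
```

```bash
cat >> h.py <<'E'
_b=.35; ZB=np.cos(_b)*ZT+np.sin(_b)*HY; RBAR=rot(ZB,-(HX+Z)/2**.5)
def st(): return round(manip.current_time(),2),np.round(manip.current_ee_pos(),4).tolist(),np.round(manip.current_force(),2).tolist(),round(manip.current_grip_width(),3),round(float(np.max(manip.current_grip_force())),1)
E
python3 - <<'E'
from h import *
import cv2
manip.move_ptp(BAR+(G-.10)*ZB,RBAR)
manip.set_gripper(.42,25)
print(st())
manip.move_l(BAR+G*ZB,max_speed=.08); manip.dwell(.2); print(st())
p,d=manip.grab_frame("top"); cv2.imwrite("pics/t1.png",cv2.resize(p[100:230,130:330,::-1],(800,520),interpolation=2))
manip.set_gripper(0,25); print(st())
E
```

```text
(3.6, [0.5265, -0.0052, 0.129], [0.26, -0.35, 0.2], 0.422, 0.0)
(5.2, [0.5898, 0.0342, 0.0628], [0.28, 0.11, -0.68], 0.421, 0.0)
(5.58, [0.5901, 0.0344, 0.063], [-0.67, -0.93, 4.53], 0.13, 24.9)
```

View pics/t1.png

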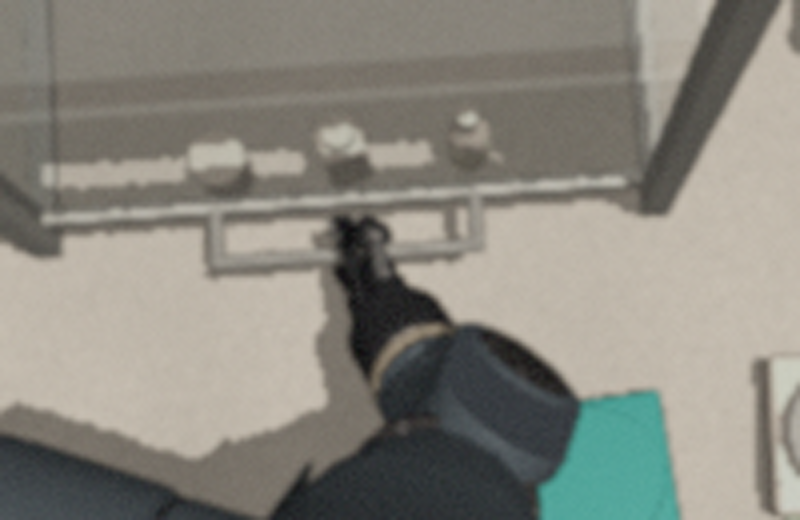

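The gripper is pinching the bar (grip width 0.13 ≈ 11–12 mm), with the fingers on the bar at about (355,250) of the crop. Now I'll lift it and feel the force.

```bash
python3 - <<'E'
from h import *
p0=np.array(manip.current_ee_pos())
def fz():
    manip.dwell(.15); a=[]
    for _ in range(8): a.append(manip.current_force()); manip.dwell(.02)
    return np.round(np.mean(a,0),2).tolist(), np.round(np.std(a,0)[2],2)
manip.move_l(p0+.12*Z,max_speed=.12); print(.12,fz())
for h in (.15,.17,.19,.21,.23,.25):
    manip.move_l(p0+h*Z,max_speed=.06); print(h,fz(),round(manip.current_ee_pos()[2]-p0[2],4))
for h in (.23,.21,.19):
    manip.move_l(p0+h*Z,max_speed=.06); print(h,fz())
print(st(),p0)
E
```

```text
0.12 ([4.38, 0.35, -4.03], np.float64(0.53))
0.15 ([2.77, -0.5, -2.67], np.float64(0.39)) 0.1496
0.17 ([1.67, -0.93, -2.27], np.float64(0.55)) 0.1696
0.19 ([-0.09, -1.95, -0.42], np.float64(0.5)) 0.1898
0.21 ([-1.04, -2.11, 0.2], np.float64(0.42)) 0.2098
0.23 ([-1.49, -2.79, 0.75], np.float64(0.42)) 0.2299
0.25 ([-2.33, -2.79, 1.1], np.float64(0.32)) 0.25
0.23 ([-1.84, -2.9, 0.25], np.float64(0.43))
0.21 ([-2.3, -2.69, -0.23], np.float64(0.59))
0.19 ([-1.93, -2.92, -0.88], np.float64(0.45))
(14.08, [0.5901, 0.0344, 0.2533], [-1.99, -3.02, -0.05], 0.13, 25.9) [0.59012482 0.03440538 0.06297574]
```

```bash
python3 - <<'E'
from h import *
import cv2
p=np.array(manip.current_ee_pos()); p[2]=.06298+.212
manip.move_l(p,max_speed=.05); manip.dwell(.3)
manip.set_gripper(.42); manip.dwell(.3); print(st())
manip.move_l(p-.12*ZB,max_speed=.15); print(st())
for i in range(2):
    for c in ("top","scene"):
        im,d=manip.grab_frame(c); cv2.imwrite(f"pics/{c}2_{i}.png",im[:,:,::-1]); np.save(f"pics/{c}2_{i}.npy",d)
        print(c,[(np.round(r["at"],3).tolist(),round(r["confidence"],2)) for r in manip.look_for(c,"bar_mid")[:1]])
    manip.dwell(.6)
a=cv2.imread("pics/top2_1.png")[90:230,100:320]; b=cv2.imread("pics/scene2_1.png")[140:340,90:290]
cv2.imwrite("pics/v2.png",np.hstack([cv2.resize(a,(440,280)),cv2.resize(b,(280,280))]))
# jitter check: depth change between frames
for c in ("top","scene"):
    A=cv2.imread(f"pics/{c}2_0.png",0);B=cv2.imread(f"pics/{c}2_1.png",0); print(c,(cv2.absdiff(cv2.GaussianBlur(A,(5,5),0),cv2.GaussianBlur(B,(5,5),0))>15).sum())
E
```

```text
(15.63, [0.5901, 0.0344, 0.275], [-0.97, 0.12, -0.86], 0.423, 0.0)
(16.58, [0.5141, -0.013, 0.3542], [0.41, 0.18, -0.93], 0.422, 0.0)
top [([0.616, 0.032, 0.424], 0.57)]
scene [([0.611, 0.053, 0.421], 0.94)]
top [([0.614, 0.032, 0.426], 0.81)]
scene [([0.611, 0.055, 0.421], 0.56)]
top 0
scene 13
```

View pics/v2.png

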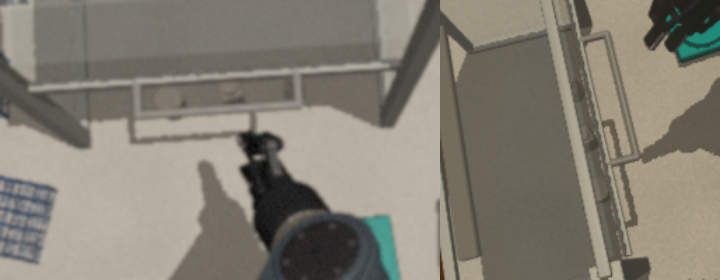

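The sash rose about 218 mm and stands still. In the crops the jar is at about (168,97), showing under the raised edge. Next I'll refine the jar and pan positions and plan the reach.

```bash
cat >> h.py <<'E'
def cloud(c,f):
    d=np.load(f);k=manip.get_calibration(c);v,u=np.mgrid[:384,:512]
    X=np.linalg.solve(k["camera_matrix"],np.stack([u.ravel(),v.ravel(),np.ones(u.size)]))*d.ravel()-np.ravel(k["t"])[:,None]
    return (k["R"].T@X).T, d.ravel()>0
def rt(y,pitch=40):
    a=np.radians(pitch); z=np.array([np.cos(a)*np.cos(y),np.cos(a)*np.sin(y),-np.sin(a)])
    return z,rot(z,np.array([-np.sin(y),np.cos(y),0]))
E
python3 - <<'E'
from h import *
print("jar ray",ray("top",184,138.5,.056))
for c in ("top","scene"):
    print([(np.round(r["at"],3).tolist(),round(r["confidence"],2)) for r in manip.look_for(c,"jar")])
    X,ok=cloud(c,f"pics/{c}0.npy"); Y,ok2=cloud(c,f"pics/{c}2_0.npy")
    m=ok&(np.hypot(X[:,0]-.452,X[:,1]+.368)<.075)&(abs(X[:,2]-.05)<.008); q=X[m]; print("pan",m.sum(),q.mean(0),(q.min(0)+q.max(0))/2,np.ptp(q,axis=0))
    m=ok2&(np.hypot(Y[:,0]-.662,Y[:,1]-.136)<.04)&(abs(Y[:,2]-.05)<.015); q=Y[m]
    if m.sum(): print("jar top",m.sum(),np.median(q,0),q.min(0),q.max(0))
J=np.array([.662,.136,.032]); PAN=np.array([.452,-.368,.05])
z,R=rt(yaw)
for p,RR,zz in ((J-.25*HX+.1*Z,R,z),(J-.12*z,R,z),(J,R,z),(J+.03*Z,R,z),(J-.2*HX+.1*Z,R,z),(PAN+.12*Z,)+rt(-.68)[::-1],(PAN+.032*Z,)+rt(-.68)[::-1]):
    q=manip.inverse_kinematics(p+G*zz,RR); print(None if q is None else np.round(q,2).tolist())
E
```

```text
jar ray [0.66091392 0.13423436 0.056     ]
[([0.662, 0.132, 0.059], 0.64)]
pan 949 [ 0.45226768 -0.37391712  0.05056944] [ 0.45266934 -0.37382187  0.04976431] [0.10777776 0.10799187 0.01433636]
jar top 141 [0.6606178  0.13144915 0.05810405] [0.64511178 0.11175674 0.03545748] [0.67869061 0.15315852 0.06246846]
[]
pan 961 [ 0.4522594  -0.37428862  0.05063674] [ 0.45211546 -0.3758521   0.05038757] [0.10898372 0.11424594 0.01358366]
[0.23, 0.32, 2.53, 3.34, 0.58, 1.5]
[0.17, 0.53, 2.17, 3.3, 0.43, 1.48]
[0.15, 0.78, 1.94, 3.27, 0.45, 1.5]
[0.15, 0.71, 1.94, 3.28, 0.39, 1.48]
[0.2, 0.36, 2.42, 3.33, 0.52, 1.49]
[-0.8, 0.37, 2.17, 2.8, 0.28, 1.82]
[-0.8, 0.59, 2.18, 2.95, 0.51, 1.66]
```

```bash
python3 - <<'E'
from h import *
import cv2
J=np.array([.661,.1325,.032]); z,R=rt(yaw)
manip.move_ptp(J-.25*HX+.1*Z+G*z,R)
manip.set_gripper(.9,30)
manip.move_l(J-.12*z+G*z,max_speed=.2)
manip.move_l(J+(G+.003)*z,max_speed=.1)
print(st())
im,d=manip.grab_frame("scene"); cv2.imwrite("pics/s3.png",im[:,:,::-1])
manip.set_gripper(0,30); print(st())
a=cv2.resize(im[180:320,140:290,::-1],(450,420)); im,d=manip.grab_frame("top")
cv2.imwrite("pics/v3.png",np.hstack([a,cv2.resize(im[100:240,130:246,::-1],(348,420))]))
E
```

```text
(23.12, [0.6774, 0.1339, 0.0184], [-0.3, 0.8, 0.01], 0.905, 0.0)
(23.57, [0.6777, 0.1339, 0.0185], [-2.85, 0.34, 5.05], 0.51, 30.1)
```

View pics/v3.png

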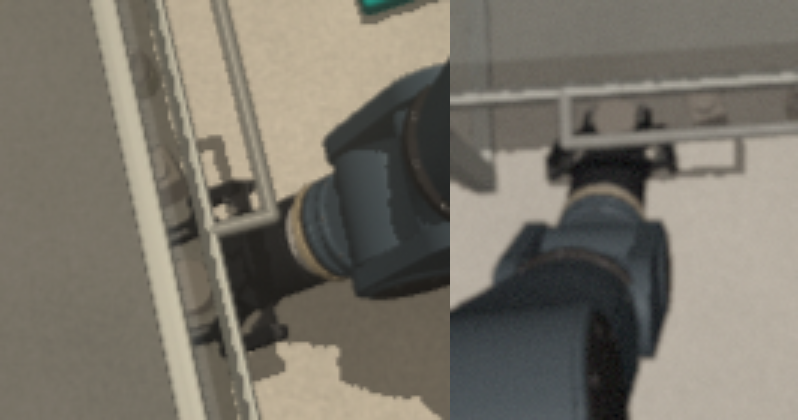

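The jar is held between the fingers (grip width 0.51 ≈ 43 mm), at about (195,275) in the left crop, and the neighbours are untouched. Now I'll lift it slightly and bring it out.

```bash
python3 - <<'E'
from h import *
import cv2
p=np.array(manip.current_ee_pos()); z,R=rt(yaw)
manip.move_l(p+.015*Z,max_speed=.05); print(st())
manip.move_l(p+.02*Z-.14*HX,max_speed=.12); print(st())
manip.move_l(p+.10*Z-.21*HX,max_speed=.12); manip.dwell(.1); print(st())
PAN=np.array([.4522,-.374,.05]); z,R=rt(-.68)
J0=np.array([.661,.1325,0]); z0,_=rt(yaw)
off=np.array([(J0-p)@HX, (J0-p)@HY])   # jar centre relative to TCP along heading / lateral
h=np.array([np.cos(-.68),np.sin(-.68),0]); l=np.array([-h[1],h[0],0])
T=PAN-h*off[0]; T[2]=.05+p[2]; print(off,T)
manip.move_ptp(T+.07*Z,R); manip.dwell(.2); print(st())
for c in ("top","scene"):
    im,d=manip.grab_frame(c); np.save(f"pics/{c}4.npy",d); cv2.imwrite(f"pics/{c}4.png",im[:,:,::-1])
    print([(np.round(r["at"],3).tolist(),round(r["confidence"],2)) for n in("jar","bar_mid") for r in manip.look_for(c,n)[:2]])
a=cv2.imread("pics/top4.png")[120:300,170:400];b=cv2.imread("pics/scene4.png")[20:220,160:415]
cv2.imwrite("pics/v4.png",np.hstack([cv2.resize(a,(400,313)),cv2.resize(b,(399,313))]))
E
```

```text
(24.08, [0.6778, 0.1339, 0.0338], [-0.8, 0.4, 0.03], 0.509, 30.5)
(25.4, [0.5388, 0.1224, 0.0386], [0.4, 0.54, -1.02], 0.514, 30.5)
(26.53, [0.4686, 0.1165, 0.118], [-0.77, 0.25, -1.42], 0.51, 30.5)
[-1.67723009e-02 -1.92636821e-05] [ 0.46524168 -0.38454631  0.06845857]
(28.52, [0.4656, -0.3839, 0.1384], [-0.15, -0.34, -0.86], 0.515, 30.5)
[([0.455, -0.373, 0.18], 0.59), ([0.616, 0.033, 0.428], 0.82)]
[([0.452, -0.37, 0.179], 0.73), ([0.614, 0.054, 0.418], 0.76), ([0.724, 0.079, 0.306], 0.34)]
```

View pics/v4.png

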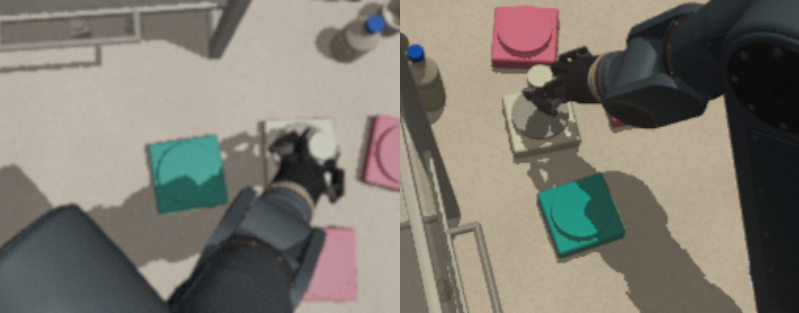

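The jar hangs over the pan's centre and the networks agree within about 3 mm; the sash is still up. I'll lower it now, watching for contact force.

```bash
python3 - <<'E'
from h import *
p=np.array(manip.current_ee_pos()); z,R=rt(-.68)
def f(): 
    a=[]
    for _ in range(6): a.append(manip.current_force()[2]); manip.dwell(.02)
    return np.mean(a)
q=p.copy(); q[2]=.06846+.008; manip.move_l(q,max_speed=.06); manip.dwell(.3); b=f(); print("base",b)
while q[2]>.0655:
    q[2]-=.001; manip.move_l(q,max_speed=.01); v=f(); print(round(q[2],4),round(v,2))
    if v-b>2.5: break
manip.set_gripper(.65); print(st())
manip.set_gripper(.95); manip.dwell(.2)
e=np.array(manip.current_ee_pos())
manip.move_l(e-.12*z,max_speed=.1); manip.dwell(.6); print(st())
import cv2
for c in ("top","scene"):
    im,d=manip.grab_frame(c); cv2.imwrite(f"pics/{c}5.png",im[:,:,::-1]); np.save(f"pics/{c}5.npy",d)
    print([(np.round(r["at"],3).tolist(),round(r["confidence"],2)) for n in("jar","bar_mid") for r in manip.look_for(c,n)[:2]])
    X,ok=cloud(c,f"pics/{c}5.npy"); m=ok&(np.hypot(X[:,0]-.452,X[:,1]+.374)<.05)&(abs(X[:,2]-.106)<.006); print("lid",m.sum(),X[m].mean(0),np.ptp(X[m],axis=0))
a=cv2.imread("pics/top5.png")[120:300,170:400];b=cv2.imread("pics/scene5.png")[20:220,160:415]
cv2.imwrite("pics/v5.png",np.hstack([cv2.resize(a,(400,313)),cv2.resize(b,(399,313))]))
E
```

```text
base -0.7900085169187975
0.0755 -0.9
0.0745 -1.05
0.0735 -0.96
0.0725 -0.87
0.0715 -0.57
0.0705 -0.41
0.0695 -0.59
0.0685 -0.74
0.0675 9.65
(33.83, [0.4652, -0.3845, 0.0673], [0.35, 0.0, 0.89], 0.651, 0.0)
(36.36, [0.3938, -0.3267, 0.1446], [-0.02, -0.41, -0.68], 0.949, 0.0)
[([0.452, -0.367, 0.111], 0.74), ([0.444, -0.364, 0.044], 0.69), ([0.612, 0.033, 0.427], 0.64)]
lid 175 [ 0.45122477 -0.37202039  0.10641297] [0.04206591 0.0446796  0.0108725 ]
[([0.452, -0.363, 0.11], 0.72), ([0.611, 0.054, 0.424], 0.85)]
lid 180 [ 0.45065622 -0.37316356  0.10643815] [0.04368115 0.04631622 0.01071101]
```

View pics/v5.png

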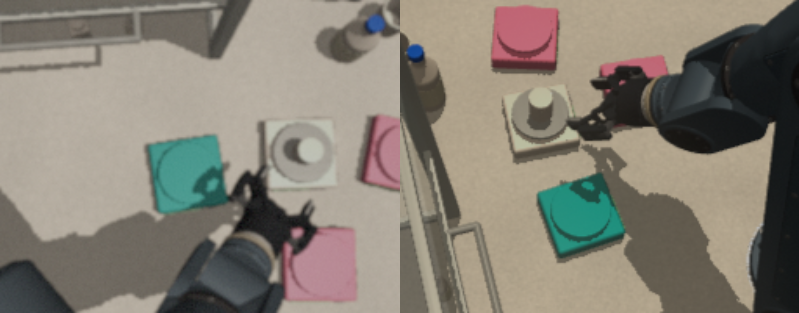

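The jar stands upright in the middle of the pan, with its lid at (0.451, −0.373, 0.106), about 2 mm off centre. The sash is still up and the gripper is clear.

```bash
python3 -c "
from bench import manip
print(manip.sign_off())"
```

```text
the job is handed in; nothing more can be done
None
```

I handed the job in with the sash standing by itself about 0.21 m up and the jar set down upright about 2 mm from the pan's centre; the verdict was not shown.

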